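# Check the charging contact behind a dock's sliding shutter with a sprung test probe

## Robot

A 6-joint arm with a two-finger parallel gripper is mounted at the origin on the work surface. World frame = base frame: x ahead of the robot, y to its left, z up, the work surface at z = 0. Lengths are in m, angles in rad, forces in N, time in s.
With the tool pointing down it reaches from about 0.275 to 0.75 m from the base axis. Payload 10.2 kg.
Tool frame: the origin (TCP) lies at the very end of the fingers, on their centre line; the grasp point (between the pads) lies 19 mm behind it (manip.tcp_to_grasp is the distance from the TCP to the grasp point, in m); z points along the fingers, y is the line along which they close (so a half turn about z gives the same grasp; the last joint's range is limited). The gripper opens to 88 mm and grips with 3 to 60 N. Pads are 18 mm wide; open, the fingers measure 123 mm over their backs; the gripper's body (75 mm by 187 mm) begins 45 mm behind the grasp point.
Start: joints at [-1.428, 0.313, 1.498, -0, 1.331, -0.223], TCP at [0.188, -0.49, 0.239] pointing down, gripper open.
Joint ranges: [-2.94, 2.94], [-0.97, 2.17], [0.19, 2.56], [-1.23, 4.37], [0.02, 3.11], [-2.88, 2.88]. Speed limits (rad/s): [2.39, 2.39, 3.01, 3.14, 3.14, 3.14].

## Interface

Orientations are given as a 3x3 rotation matrix whose columns are the frame's x, y, z axes.
In Python, from workcell import manip, cams gives the robot as it stands.
- The arm moves only by the tool apply_moves, never from a script. Its argument "targets" is a list of rows, each an object of numbers: "dx", "dy", "dz": the shift along the world's x, y, z in cm; "twist": the turn about the world's z in rad. In form: [{"dx": .., "dy": .., "dz": .., "twist": ..}, ...]. A call has 1 to 20 rows; each row is the pose to reach, as a shift and turn from the pose commanded when the call began; what a row does not reach only later rows make up. A row lasts 1/10 s, in which the tool goes at most 50 mm and 8.59 degrees, less where a joint would pass 70% of its speed; a pose out of reach is approached as far as the arm can. A call with a gripper value outside its range is refused whole. "fingers" is the opening, from -1 (shut) to 1 (fully open), so that 0 is half open, set as the call begins (left out, the last holds). The fingers move at their own pace and stop on an object; the grip force is fixed at half the most. Time passes only in rows, so rows that repeat a pose let the fingers close. It gives the time, the measured TCP pose, the force, the opening and the grip force at its end, in the units of the state.
- manip.observe(): the state, without advancing time (a new reading comes with each control period).
- cams.grab_frame(name): name is "side" or "top"; returns a dict with "color" (480x640x3 uint8, red, green, blue), "z_map" (480x640 float32, m along the optical axis (not along the pixel's ray), 0 where there is no reading), "K" (3x3 intrinsics, pixels), "k1" (the pictures are not rectified: a ray, as slopes to the right and down, at radius r is drawn at 1 + k1 r^2 times it, then the intrinsics apply), "extrinsics" (4x4, takes a point from camera to world coordinates). Camera axes: x right, y down, z forward; pixel columns grow to the right and rows downward; lengths in m; the calibration is good to about 2 mm. A picture is of the moment at which its call begins.
- manip.hand_in(): hands the job in; it is judged then, once.
The state is a dict: "time": time; "joint_positions": joint angles; "qd": joint speeds; "joint_torque": joint torques, N m; "position": TCP position; "eef_rot": TCP orientation; "ft_force": force on the tool from outside, world axes, zero at the start; "moment": the same for the moment, N m; "gripper_width": opening from 0.0 (shut) to 1.0 (fully open); "gripper_force": force on a finger pad.
Only numpy, scipy, OpenCV 4.12 (cv2) and the standard library are available. Lean on these libraries where they do the work, as an engineer would, in place of code of your own. Each camera call takes 0.05 s, during which the arm holds its last target. There are 200 camera calls.

## Task

On the charging dock, first slide the shutter sideways, away from the contact it covers, until its spring catch snaps it fully home. Then take the test probe out of its wooden holder and hold its tip on the round contact disc that was uncovered, square to the dock's sloping face, pressing lightly so that the sprung tip goes in about half way. Finish like that, still holding the probe on the disc; never jab hard, and leave the jar, tape roll and hand scanner where they are.

Things in the scene. Friction and masses are not known exactly. Their poses are not given: they have to be found in the camera images.
- dock: Fixed charging dock, plain grey plastic wedge, 120 mm deep (x), 180 mm wide (y), left or right on the table; origin under its middle, x level towards its high end. Its top face, centre 55 mm up, slopes up 18 degrees (0.314 rad) towards +x, from 36 to 74 mm high. Two rails 7 mm high run along y, 26 mm either side of the face's middle line; the shutter slides between them.
- contact_spot (a point): Centre of the bare steel contact disc (16 mm across, 1 mm proud, in a black band and a thin white ring 25 mm across) on the sloping face, midway between the rails, 30 mm to the dock's -y side of the middle. The shutter hides it at first. Axes: z square to the face, outwards; y the way the shutter opens; x up the slope.
- shutter_tab (a point): Centre of the upright tab on the aluminium shutter. The tab is 30 mm along x, 10 mm thick (y) and stands from 6 to 30 mm above the face (this point: 18 mm). The plate under it is 46 mm (x) by 48 mm (y), its top 6 mm above the face. Axes as contact_spot. At joint 0 it is 2 mm to the +y side of the disc's centre.
- shutter (a joint): Shutter slide in m along contact_spot's y: 0 shut, 0.060 open at the end stop; starts at 0 to 0.015. It slides with 1 to 2 N; about 12 mm before the end the catch begins to resist, with up to about 8 N, and once past about 0.057 the catch itself snaps the shutter to 0.060 and keeps it there.
- holder_mouth (a point): Centre of the hole's mouth on top of the fixed wooden holder, a block 70 x 70 mm and 75 mm high, on the other side of the table from the dock.
- pen: Test probe, loose, about 0.12 kg, tip down in the holder; origin at the tip (pin out), z from tip to handle. From the tip: 18 mm of sprung brass pin 6 mm thick, steel barrel 18 mm thick up to 63 mm, then a black square handle 26 x 26 mm from 63 to 123 mm with a 3 mm cap. The handle's shoulder rests on the holder; pull straight up over 63 mm to free it.
- pen_grip (a point): Middle of the probe's square handle, on its axis, 93 mm above the tip and, in the holder, 30 mm above the holder's top; x and y are square to the handle's flats.
- pen_tip (a point): The end of the probe's sprung pin, on its axis; moves with the pin.
- plunger (a joint): How far the sprung pin is pushed in, m: 0 out, 0.010 bottomed. It needs about 0.9 N to start, 2.4 N half way, 3.9 N at the bottom.
- jar: Bystander: clear jar with a steel lid, 48 mm across and 65 mm high, between dock and holder; origin under its middle.
- tape: Bystander: roll of brown tape lying flat, 100 mm across, 48 mm high; origin under its middle.
- scanner: Bystander: grey and black hand scanner lying at the back, about 200 x 65 mm, 50 mm high; origin under its middle.
Things that resemble listed ones, but are neither listed nor needed, are in the scene too. What is shaped like the part that bears holder_mouth but black, blue or yellow is not meant.

How it is judged:
On the way, in this order (a step that is already met when the one before it is completed fails the run):
1. the shutter has snapped home under its catch, with the probe still in its holder (value of joint shutter above 0.058 m and z of pen_tip in the frame of holder_mouth below -0.03 m), for 0.2 s.
2. the probe is drawn out of its holder (z of pen_tip in the frame of holder_mouth above 0.003 m), for 0.1 s.
At the end, for the whole second after the job is handed in: Shutter past 58 of 60 mm; the gripped probe held still, tip within 8 mm of the disc centre, within 8 degrees of square to the face, pin pushed in 2 to 8.5 mm, pressing with 0.5 to 8 N; the robot itself does not lean on the dock (value of joint shutter above 0.058 m and distance between pen_tip and contact_spot below 0.008 m and angle between the z axis of pen and the z axis of contact_spot, either way round below 0.14 rad and z of pen_grip in the frame of contact_spot above 0.07 m and value of joint plunger between 0.002 and 0.0085 m and contact force between pen and dock between 0.5 and 8 N and contact force between the fingers and pen above 2 N and contact force between the arm and dock below 0.5 N and linear speed of pen below 0.02 m/s); the arm keeps its last pose, push and grip.
It fails at once if the probe is jabbed into the dock with more than 20 N (contact force between pen and dock above 20 N).
It fails at once if the jar, tape roll or hand scanner is shifted by more than 30 mm (distance of any of jar, tape, scanner from where it was at the start of the episode above 0.03 m).
It also fails if it takes over 51 s, if anything falls off the work surface, if the arm or the gripper's body presses on something with over 40 N, if the wrist force passes 120 N, or if a joint passes its speed limit or range.

## Working session

There is one attempt and no reset: what is moved stays moved. The work goes in short steps, Python scripts to look and compute and a tool call to move; the robot and the scene stay as the last step left them, time stands still between calls to the robot, and variables do not carry over. Pictures are saved under pics/ and viewed, at most 11 in all, crops included, and the job is handed in when it is done.

Besides the shell and the picture viewer there is one more tool, called after "Emit:" in YAML: its name, and indented under it one key for each argument. apply_moves: Moves the arm, as the interface text tells. Its arguments: {"type":"object","properties":{"targets":{"type":"array","items":{"type":"object","properties":{"dx":{"type":"number"},"dy":{"type":"number"},"dz":{"type":"number"},"twist":{"type":"number"}}}},"fingers":{"type":"number"}},"required":["targets"]}

```bash
mkdir -p pics; ls; python3 - <<'E'
from workcell import manip,cams
import cv2,numpy as np
s=manip.observe();print(s['time'],s['position'],s['eef_rot'],s['gripper_width'])
for n in('top','side'):
    f=cams.grab_frame(n);cv2.imwrite(f'pics/{n}0.png',f['color'][...,::-1]);np.savez(f'pics/{n}0.npz',**f)
    print(n,f['K'],f['k1'],f['extrinsics'].round(3))
E
```

```text
pics
0.0 [ 0.18774569 -0.4900169   0.2381749 ] [[ 9.33842922e-01  3.57683329e-01 -1.84902419e-04]
 [ 3.57683271e-01 -9.33842122e-01  1.25257452e-03]
 [ 2.75355356e-04 -1.23584435e-03 -9.99999198e-01]] 0.996392951463352
top [[493.38856702   0.         318.61912762]
 [  0.         493.38856702 240.28450162]
 [  0.           0.           1.        ]] -0.06661966984381043 [[ 0.013 -0.991  0.134  0.451]
 [-1.    -0.014 -0.006  0.072]
 [ 0.007 -0.134 -0.991  1.174]
 [ 0.     0.     0.     1.   ]]
side [[566.63643989   0.         322.33832658]
 [  0.         566.63643989 232.36839972]
 [  0.           0.           1.        ]] 0.05339244706695135 [[-0.916 -0.302  0.265  0.341]
 [-0.401  0.707 -0.582  0.646]
 [-0.012 -0.639 -0.769  0.878]
 [ 0.     0.     0.     1.   ]]
```

View pics/top0.png

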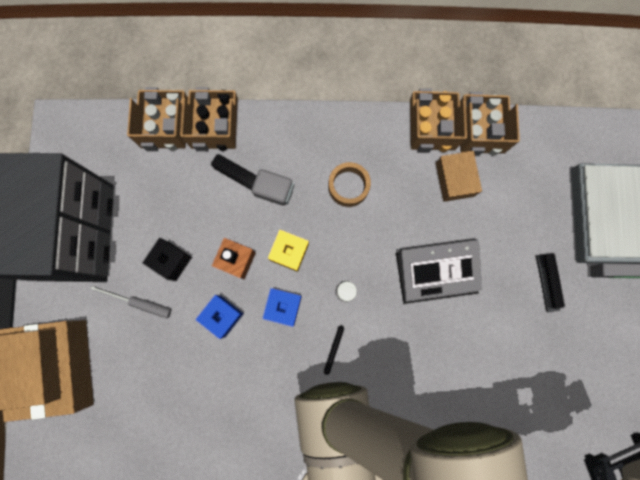

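View pics/side0.png

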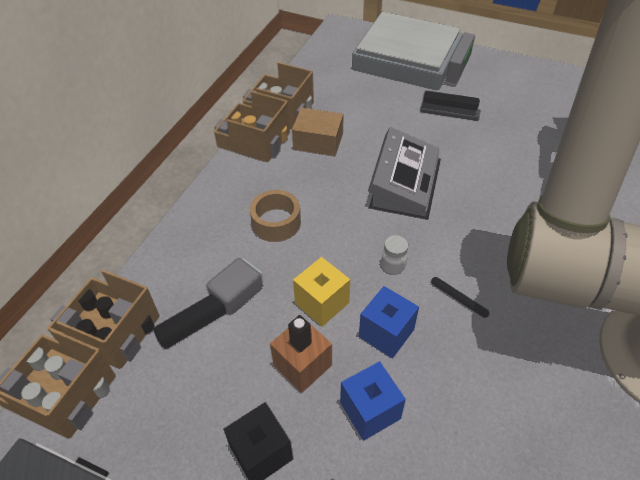

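Candidates for the holder (side picture): wooden block with the probe at (301,352), black (258,441), blue (388,320) and (372,400), yellow (321,290), plus a plain brown box at (318,132). I choose the wooden one, top pixel (233,258). The dock is at top (440,270). The dark flat thing at (549,281) and the trays only resemble it. Next, a close crop of both.

```bash
cat > h.py <<'E'
import numpy as np,cv2
from workcell import manip,cams
def load(n): return dict(np.load(f'pics/{n}.npz'))
def ray(f,u,v):
    d=((np.atleast_2d(np.c_[u,v]))-f['K'][:2,2])/f['K'][0,0]
    s=d.copy()
    for _ in range(20): s=d/(1+f['k1']*(s**2).sum(1,keepdims=True))
    return s
def onplane(f,u,v,n,p):   # ray onto plane n.(x-p)=0
    s=ray(f,u,v); D=np.c_[s,np.ones(len(s))]@f['extrinsics'][:3,:3].T; o=f['extrinsics'][:3,3]
    return o+D*(((np.array(p)-o)@n)/(D@n))[:,None]
def onz(f,u,v,z): return onplane(f,u,v,np.array([0,0,1.]),[0,0,z])
def pts(f,u,v):
    z=f['z_map'][np.asarray(v).astype(int),np.asarray(u).astype(int)]
    P=np.c_[ray(f,u,v),np.ones(len(z))]*z[:,None]
    return P@f['extrinsics'][:3,:3].T+f['extrinsics'][:3,3]
E
python3 - <<'E'
from h import *
a=load('top0')['color'][...,::-1];b=load('side0')['color'][...,::-1]
R=lambda i,x0,y0,w,h:cv2.resize(i[y0:y0+h,x0:x0+w],(400,300),interpolation=cv2.INTER_CUBIC)
o=np.vstack([np.hstack([R(a,385,225,112,84),R(b,350,120,112,84)]),np.hstack([R(a,195,220,80,60),R(b,245,300,120,90)])])
cv2.imwrite('pics/crop0.png',o)
f=load('top0')
for n in('top0','side0'):
    f=load(n); 
    hsv=cv2.cvtColor(f['color'],cv2.COLOR_RGB2HSV)
    u,v=((440,270) if n=='top0' else (405,170))
    vv,uu=np.mgrid[0:480,0:640];P=pts(f,uu.ravel(),vv.ravel()).reshape(480,640,3)
    m=(f['z_map']>0)&(P[...,2]>.025)&(np.hypot(uu-u,vv-v)<75)
    k,l,st,c=cv2.connectedComponentsWithStats(m.astype('uint8'))
    i=l[v,u] or 1+np.argmax(st[1:,4])
    Q=P[l==i];print(n,st[i],Q.min(0),Q.max(0))
    mm=(l==i)&(P[...,2]<.08)
    A=np.c_[P[mm][:,:2],np.ones(mm.sum())];w=np.ones(len(A),bool)
    for _ in range(8):
        c=np.linalg.lstsq(A[w],P[mm][w,2],rcond=None)[0];r=P[mm][:,2]-A@c;w=abs(r)<max(.004,.8*np.std(r[w]))
    print('plane',c,w.mean(),np.degrees(np.arctan(np.hypot(*c[:2]))),'updir',np.degrees(np.arctan2(c[1],c[0])))
    print('rect',cv2.minAreaRect(P[l==i][:,:2].astype('f4')))
E
```

```text
top0 [ 399  238   83   63 4149] [ 0.46886719 -0.3126798   0.02532481] [ 0.61346467 -0.1190451   0.09257186]
plane [ 0.31816655  0.04777629 -0.10475973] 0.7406593406593407 17.834729100231186 updir 8.53980140955602
rect ((0.540065348148346, -0.21647444367408752), (0.12390296906232834, 0.18112973868846893), 8.598457336425781)
side0 [ 368  128   71   82 3956] [ 0.4681669  -0.31540512  0.02500403] [ 0.6111441  -0.11710717  0.09010453]
plane [ 0.31890793  0.05028068 -0.10553933] 0.6764781162016893 17.892536409395568 updir 8.959794909696493
rect ((0.5401879549026489, -0.215025395154953), (0.12105564028024673, 0.18545547127723694), 8.428372383117676)
```

View pics/crop0.png

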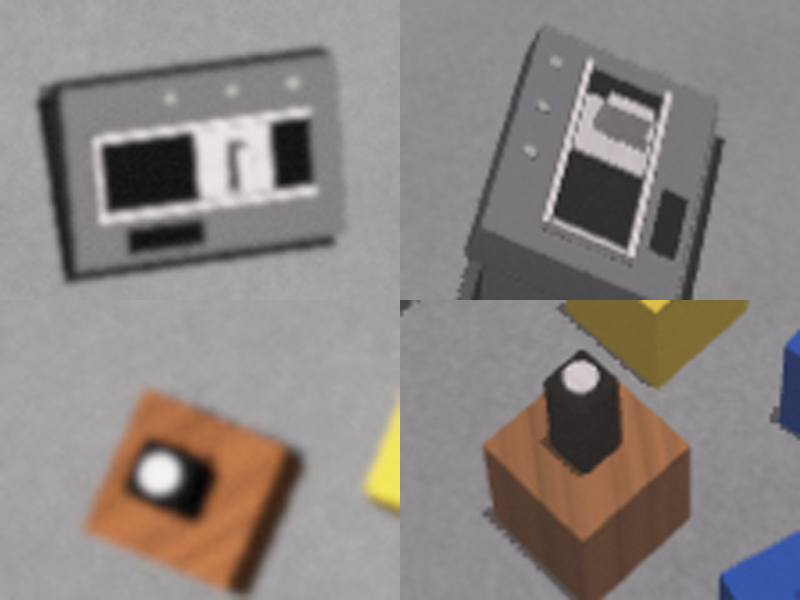

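The crops confirm it. Top left: dock with the shutter covering the -y disc, tab at about top pixel (451,272), black band opening to the left. Bottom: wooden holder with the probe, white cap at top pixel (227,255) and side pixel (299,323). Dock centre is (0.540,-0.216), yaw about 8.6°, slope 17.9°, sizes as given.

```bash
cat >> h.py <<'E'
from scipy.spatial.transform import Rotation as Ro
YAW=np.radians(8.6); D0=np.array([.540,-.2157,0.])
RD=Ro.from_euler('z',YAW).as_matrix(); RF=RD@Ro.from_euler('y',-.314).as_matrix()
SPOT=D0+RD@[0,-.03,.055]
E
python3 - <<'E'
from h import *
print('spot',SPOT)
for n,u,v in(('top0',451,272),('side0',350+625*.28,120+120*.28)):
    f=load(n); vv,uu=np.mgrid[0:480,0:640];P=pts(f,uu.ravel(),vv.ravel())
    q=(P-SPOT)@RF; m=(q[:,2]>.012)&(q[:,2]<.05)&(abs(q[:,0])<.03)&(q[:,1]>-.04)&(q[:,1]<.12)
    print(n,'tab pts in spot frame',m.sum(),np.percentile(q[m],[2,50,98],axis=0).round(4).tolist())
    hsv=cv2.cvtColor(f['color'],cv2.COLOR_RGB2HSV)
    c=(230,258) if n=='top0' else (301,340)
    w=((hsv[...,0]<14)&(hsv[...,1]>90)&(hsv[...,2]>60)&(np.hypot(uu-c[0],vv-c[1])<50)).ravel()
    h=w&(P[:,2]>.068)&(P[:,2]<.082)
    print(n,'holder',h.sum(),np.median(P[h,2]),cv2.minAreaRect(P[h,:2].astype('f4')))
    wh=((hsv[...,1]<40)&(hsv[...,2]>170)&(np.hypot(uu-c[0],vv-c[1])<25)); 
    ys,xs=np.nonzero(wh); print('cap px',xs.mean(),ys.mean(),'at z .201',onz(f,xs.mean(),ys.mean(),.141),'depth',np.median(pts(f,xs,ys),0))
    dk=((hsv[...,2]<70)&(np.hypot(uu-c[0],vv-c[1])<25)).ravel()&(P[:,2]>.12)&(P[:,2]<.16)
    print('handle top', dk.sum(), cv2.minAreaRect(P[dk|(wh.ravel()&(P[:,2]>.12)),:2].astype('f4')))
    for nm,px in(('jar',(346,291)),('tape',(349,184))):
        if n=='top0': print(nm,onz(f,*px,.06))
E
```

```text
spot [ 0.54448606 -0.24536269  0.055     ]
top0 tab pts in spot frame 110 [[-0.0273, -0.0074, 0.0121], [-0.0017, 0.0161, 0.0286], [0.021, 0.0768, 0.0358]]
top0 holder 753 0.07547328565239275 ((0.558280885219574, 0.2603752315044403), (0.06976861506700516, 0.06889276951551437), 68.19178009033203)
cap px 225.9433962264151 252.96226415094338 at z .201 [[0.56087363 0.26126188 0.141     ]] depth [0.55894878 0.26139609 0.13805785]
handle top 46 ((0.5579127669334412, 0.2580047845840454), (0.02244957908987999, 0.02372731827199459), 64.62137603759766)
jar [[0.48713963 0.00282111 0.06      ]]
tape [[ 0.73398353 -0.00286079  0.06      ]]
side0 tab pts in spot frame 137 [[-0.0184, 0.0087, 0.0129], [-0.0035, 0.0165, 0.0247], [0.0105, 0.0197, 0.0323]]
side0 holder 1262 0.075093436890666 ((0.5579044222831726, 0.2608065903186798), (0.07066921889781952, 0.07194196432828903), 68.37557983398438)
cap px 298.69565217391306 322.4782608695652 at z .201 [[0.55744691 0.26195834 0.141     ]] depth [0.55840705 0.26043447 0.13820051]
handle top 219 ((0.5571861267089844, 0.26189950108528137), (0.02570223994553089, 0.025703905150294304), 68.97699737548828)
```

Emit:
apply_moves:
  targets:
    - {"dx": 35.7,"dy": 20.6,"dz": -5,"twist": -0.215}
    - {"dx": 35.7,"dy": 20.6,"dz": -5,"twist": -0.215}
    - {"dx": 35.7,"dy": 20.6,"dz": -5,"twist": -0.215}
    - {"dx": 35.7,"dy": 20.6,"dz": -5,"twist": -0.215}
    - {"dx": 35.7,"dy": 20.6,"dz": -5,"twist": -0.215}
    - {"dx": 35.7,"dy": 20.6,"dz": -5,"twist": -0.215}
    - {"dx": 35.7,"dy": 20.6,"dz": -5,"twist": -0.215}
    - {"dx": 35.7,"dy": 20.6,"dz": -5,"twist": -0.215}
    - {"dx": 35.7,"dy": 20.6,"dz": -5,"twist": -0.215}
    - {"dx": 35.7,"dy": 20.6,"dz": -5,"twist": -0.215}
    - {"dx": 35.7,"dy": 20.6,"dz": -5,"twist": -0.215}
    - {"dx": 35.7,"dy": 20.6,"dz": -5,"twist": -0.215}
    - {"dx": 35.7,"dy": 20.6,"dz": -5,"twist": -0.215}
  fingers: -1

```text
time: 1.4
position: [0.544, -0.2852, 0.1891]
eef_rot: [[0.989, 0.149, 0.0], [0.149, -0.989, -0.0], [0.0, 0.0, -1.0]]
ft_force: [0.2, 0.9, -0.6]
gripper_width: 0.003
gripper_force: 0.0
```

Emit:
apply_moves:
  targets:
    - {"dz": -5}
    - {"dz": -9}
    - {"dz": -11}
    - {"dz": -12.1}
    - {"dz": -12.1}
    - {"dz": -12.1}

```text
schema error: expected keys dx, dy, dz, twist
```

```bash
python3 - <<'E'
from h import *
s=manip.observe();print(s['position'],s['ft_force'],((s['position']-SPOT)@RF).round(4), (s['position']-SPOT)@RD)
f=cams.grab_frame('side');cv2.imwrite('pics/s1.png',cv2.resize(f['color'][80:260,300:540,::-1],(800,600)))
E
```

```text
[ 0.54397089 -0.28517092  0.18906408] [ 0.20069473  0.92560843 -0.62586711] [ 0.0353 -0.0393  0.1295] [-0.00646211 -0.0392836   0.13406408]
```

View pics/s1.png

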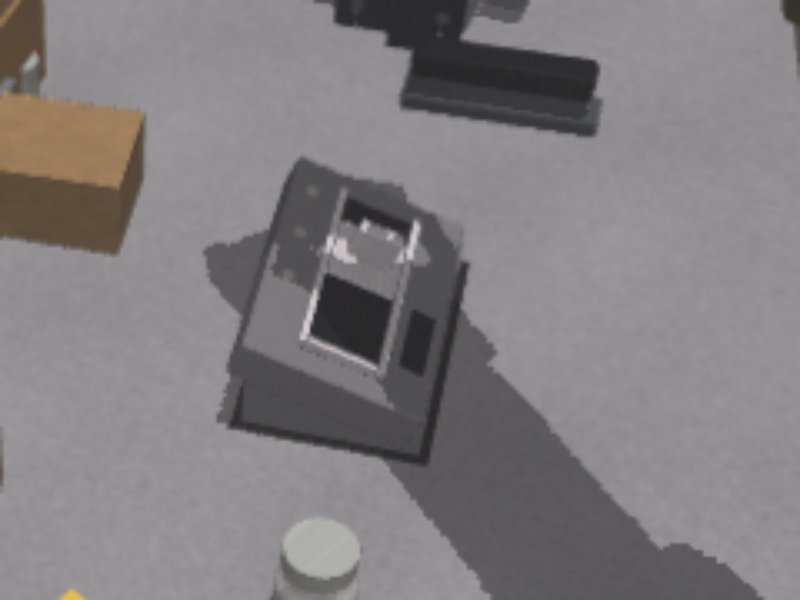

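The move was refused because every key must be given. The picture shows the dock untouched, with the gripper above it in the top edge region (400,20).

Emit:
apply_moves:
  targets:
    - {"dx": 0,"dy": 0,"dz": -5,"twist": 0}
    - {"dx": 0,"dy": 0,"dz": -9,"twist": 0}
    - {"dx": 0,"dy": 0,"dz": -11,"twist": 0}
    - {"dx": 0,"dy": 0,"dz": -12,"twist": 0}
    - {"dx": 0,"dy": 0,"dz": -12.1,"twist": 0}
    - {"dx": 0,"dy": 0,"dz": -12.1,"twist": 0}

```text
time: 2.05
position: [0.5452, -0.2849, 0.069]
eef_rot: [[0.989, 0.15, 0.001], [0.15, -0.989, -0.001], [0.001, 0.001, -1.0]]
ft_force: [0.1, -0.1, -0.2]
gripper_width: 0.006
gripper_force: 0.0
```

Emit:
apply_moves:
  targets:
    - {"dx": -0.22,"dy": 1.5,"dz": 0,"twist": 0}
    - {"dx": -0.37,"dy": 2.5,"dz": 0,"twist": 0}
    - {"dx": -0.45,"dy": 3.0,"dz": 0,"twist": 0}
    - {"dx": -0.53,"dy": 3.5,"dz": 0,"twist": 0}
    - {"dx": -0.6,"dy": 4.0,"dz": 0,"twist": 0}
    - {"dx": -0.68,"dy": 4.5,"dz": 0,"twist": 0}
    - {"dx": -0.75,"dy": 5.0,"dz": 0,"twist": 0}
    - {"dx": -0.83,"dy": 5.5,"dz": 0,"twist": 0}
    - {"dx": -0.91,"dy": 6.0,"dz": 0,"twist": 0}
    - {"dx": -0.98,"dy": 6.5,"dz": 0,"twist": 0}
    - {"dx": -1.02,"dy": 6.8,"dz": 0,"twist": 0}

```text
time: 3.15
position: [0.5346, -0.216, 0.0678]
eef_rot: [[0.989, 0.151, 0.0], [0.151, -0.989, -0.001], [0.0, 0.001, -1.0]]
ft_force: [1.5, -6.7, 1.9]
gripper_width: 0.007
gripper_force: 3.8
```

Emit:
apply_moves:
  targets:
    - {"dx": -0.04,"dy": 0.3,"dz": 0,"twist": 0}
    - {"dx": -0.08,"dy": 0.5,"dz": 0,"twist": 0}
    - {"dx": -0.1,"dy": 0.7,"dz": 0,"twist": 0}
    - {"dx": -0.12,"dy": 0.8,"dz": 0,"twist": 0}
    - {"dx": -0.12,"dy": 0.8,"dz": 0,"twist": 0}

```text
time: 3.65
position: [0.533, -0.2077, 0.0673]
eef_rot: [[0.989, 0.15, -0.001], [0.15, -0.989, 0.001], [-0.001, -0.001, -1.0]]
ft_force: [0.9, 0.3, -0.6]
gripper_width: 0.009
gripper_force: 0.0
```

Emit:
apply_moves:
  targets:
    - {"dx": 0.15,"dy": -1,"dz": 0,"twist": 0}
    - {"dx": 0.15,"dy": -1,"dz": 4,"twist": 0}
    - {"dx": 0.15,"dy": -1,"dz": 9,"twist": 0}
    - {"dx": 0.15,"dy": -1,"dz": 14,"twist": 0}
    - {"dx": 0,"dy": 4,"dz": 18,"twist": 0}
    - {"dx": 0,"dy": 9,"dz": 18,"twist": 0}
    - {"dx": 0,"dy": 14,"dz": 18,"twist": 0}
    - {"dx": 0,"dy": 19,"dz": 18,"twist": 0}
    - {"dx": 0,"dy": 19,"dz": 18,"twist": 0}
  fingers: 1

```text
time: 4.55
position: [0.5332, -0.0148, 0.2481]
eef_rot: [[0.988, 0.154, 0.0], [0.154, -0.988, 0.001], [0.0, -0.001, -1.0]]
ft_force: [-0.1, -1.1, 0.6]
gripper_width: 0.796
gripper_force: 0.0
```

```bash
python3 - <<'E'
from h import *
s=manip.observe();print(s['time'],s['position'],s['ft_force'],s['joint_positions'])
f=cams.grab_frame('top');np.savez('pics/top1.npz',**f);g=cams.grab_frame('side');np.savez('pics/side1.npz',**g)
a=f['color'][225:315,385:505,::-1];b=g['color'][110:230,350:510,::-1]
cv2.imwrite('pics/c2.png',np.hstack([cv2.resize(x,(400,300),interpolation=cv2.INTER_CUBIC) for x in(a,b)]))
for f in(f,g):
    vv,uu=np.mgrid[0:480,0:640];P=pts(f,uu.ravel(),vv.ravel())
    q=(P-SPOT)@RF; m=(q[:,2]>.018)&(q[:,2]<.034)&(abs(q[:,0])<.02)&(q[:,1]>-.04)&(q[:,1]<.12)
    print('tab',m.sum(),np.percentile(q[m],[2,50,98],axis=0).round(4).tolist())
E
```

```text
4.55 [ 0.53315393 -0.01480762  0.24812427] [-0.06185625 -1.0939872   0.57666605] [-2.47977171e-01  3.24498453e-01  1.45705968e+00  8.43715950e-04
  1.36004023e+00  1.16798213e+00]
tab 76 [[-0.0171, 0.0554, 0.0189], [-0.0016, 0.0626, 0.03], [0.0118, 0.0662, 0.0338]]
tab 113 [[-0.018, 0.057, 0.0187], [-0.0032, 0.0656, 0.0278], [0.0102, 0.0697, 0.0322]]
```

View pics/c2.png

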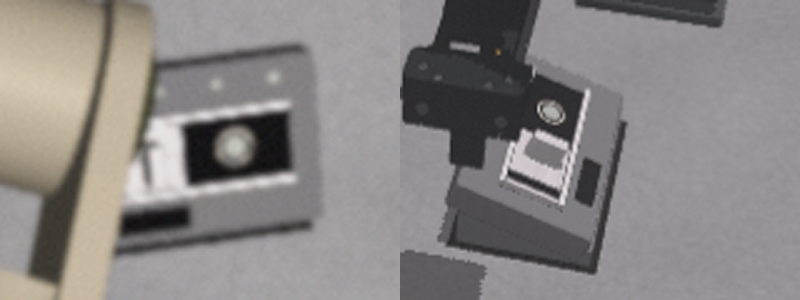

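Side and top pictures show the disc uncovered at top pixel (455.5,269) and side pixel (410,154). The tab is at y≈0.063, so the shutter is home. I move above the probe.

Emit:
apply_moves:
  targets:
    - {"dx": 2.5,"dy": 27.5,"dz": -3,"twist": -0.53}
    - {"dx": 2.5,"dy": 27.5,"dz": -3,"twist": -0.53}
    - {"dx": 2.5,"dy": 27.5,"dz": -3,"twist": -0.53}
    - {"dx": 2.5,"dy": 27.5,"dz": -3,"twist": -0.53}
    - {"dx": 2.5,"dy": 27.5,"dz": -3,"twist": -0.53}
    - {"dx": 2.5,"dy": 27.5,"dz": -3,"twist": -0.53}
    - {"dx": 2.5,"dy": 27.5,"dz": -3,"twist": -0.53}
    - {"dx": 2.5,"dy": 27.5,"dz": -3,"twist": -0.53}
    - {"dx": 2.5,"dy": 27.5,"dz": -3,"twist": -0.53}

```text
time: 5.55
position: [0.5592, 0.2546, 0.2177]
eef_rot: [[0.928, -0.372, -0.0], [-0.372, -0.928, -0.0], [0.0, 0.0, -1.0]]
ft_force: [0.2, -0.0, -0.1]
gripper_width: 1.004
gripper_force: 0.0
```

```bash
python3 - <<'E'
from h import *
s=manip.observe();print(s['position'],s['eef_rot'].round(3) if hasattr(s['eef_rot'],'round') else s['eef_rot'],s['ft_force'],s['joint_positions'])
# disc: grey blob inside the dark band
for n,c in(('top1',(455,269)),('side1',(410,154))):
    f=load(n);g=cv2.cvtColor(f['color'],cv2.COLOR_RGB2GRAY);vv,uu=np.mgrid[0:480,0:640]
    m=(np.hypot(uu-c[0],vv-c[1])<9)&(g>75);k,l,st,ce=cv2.connectedComponentsWithStats(m.astype('uint8'))
    ys,xs=np.nonzero(m);p=onplane(f,xs.mean(),ys.mean(),RF[:,2],SPOT+RF[:,2]*.001)[0]
    print(n,m.sum(),xs.mean(),ys.mean(),p,'rel spot',((p-SPOT)@RF).round(4),'size',np.ptp((onplane(f,xs,ys,RF[:,2],SPOT)-SPOT)@RF,axis=0).round(4))
    P=pts(f,xs,ys);print('depth rel',np.median((P-SPOT)@RF,0).round(4))
E
```

```text
[0.55920884 0.2545994  0.2176939 ] [[ 0.928 -0.372 -0.   ]
 [-0.372 -0.928 -0.   ]
 [ 0.     0.    -1.   ]] [ 0.23789606 -0.0447169  -0.11225584] [ 2.36988015e-01  5.27409323e-01  1.23762517e+00 -4.33883275e-04
  1.37672587e+00  2.18940318e+00]
top1 115 455.0086956521739 268.504347826087 [ 0.5412236  -0.24697789  0.05492542] rel spot [-0.0033 -0.0011  0.001 ] size [0.0272 0.0265 0.    ]
depth rel [-0.0026 -0.0006  0.0021]
side1 90 409.8888888888889 154.65555555555557 [ 0.54005611 -0.24718019  0.05454073] rel spot [-0.0046 -0.0011  0.001 ] size [0.0248 0.0408 0.    ]
depth rel [-0.0044 -0.0016  0.0017]
```

Emit:
apply_moves:
  targets:
    - {"dx": -0.1,"dy": 0.6,"dz": 0,"twist": 0.005}
    - {"dx": -0.1,"dy": 0.6,"dz": -4,"twist": 0.005}
    - {"dx": -0.1,"dy": 0.6,"dz": -8,"twist": 0.005}
    - {"dx": -0.1,"dy": 0.6,"dz": -11,"twist": 0.005}
    - {"dx": -0.1,"dy": 0.6,"dz": -13,"twist": 0.005}
    - {"dx": -0.1,"dy": 0.6,"dz": -13,"twist": 0.005}

```text
time: 6.15
position: [0.5563, 0.2616, 0.0853]
eef_rot: [[0.93, -0.367, -0.005], [-0.367, -0.93, -0.001], [-0.004, 0.003, -1.0]]
ft_force: [-0.6, 0.3, 0.3]
gripper_width: 1.001
gripper_force: 0.0
```

Emit:
apply_moves:
  targets:
    - {"dx": 0,"dy": 0,"dz": 0,"twist": 0}
    - {"dx": 0,"dy": 0,"dz": 0,"twist": 0}
    - {"dx": 0,"dy": 0,"dz": 0,"twist": 0}
    - {"dx": 0,"dy": 0,"dz": 0,"twist": 0}
    - {"dx": 0,"dy": 0,"dz": 0,"twist": 0}
    - {"dx": 0,"dy": 0,"dz": 0,"twist": 0}
    - {"dx": 0,"dy": 0,"dz": 0,"twist": 0}
    - {"dx": 0,"dy": 0,"dz": 0,"twist": 0}
  fingers: -1

```text
time: 6.95
position: [0.5572, 0.2621, 0.0879]
eef_rot: [[0.931, -0.365, -0.001], [-0.365, -0.931, -0.002], [-0.0, 0.002, -1.0]]
ft_force: [-7.3, -16.2, 13.7]
gripper_width: 0.3
gripper_force: 10.3
```

Emit:
apply_moves:
  targets:
    - {"dx": -0.04,"dy": -0.1,"dz": 0,"twist": 0}
    - {"dx": -0.05,"dy": -0.15,"dz": 0,"twist": 0}
    - {"dx": -0.05,"dy": -0.15,"dz": 0,"twist": 0}

```text
time: 7.25
position: [0.5569, 0.2614, 0.0879]
eef_rot: [[0.931, -0.366, 0.0], [-0.366, -0.931, 0.0], [0.0, -0.001, -1.0]]
ft_force: [0.5, 1.4, 1.9]
gripper_width: 0.29
gripper_force: 29.9
```

Firm grip, 30 N with side force gone. Lifting straight up.

Emit:
apply_moves:
  targets:
    - {"dx": 0,"dy": 0,"dz": 1,"twist": 0}
    - {"dx": 0,"dy": 0,"dz": 3,"twist": 0}
    - {"dx": 0,"dy": 0,"dz": 5,"twist": 0}
    - {"dx": 0,"dy": 0,"dz": 7,"twist": 0}
    - {"dx": 0,"dy": 0,"dz": 8,"twist": 0}
    - {"dx": 0,"dy": 0,"dz": 8,"twist": 0}
    - {"dx": 0,"dy": 0,"dz": 8,"twist": 0}

```text
time: 7.95
position: [0.5566, 0.2611, 0.1669]
eef_rot: [[0.931, -0.366, -0.001], [-0.366, -0.931, -0.0], [-0.001, 0.001, -1.0]]
ft_force: [-0.5, 0.3, -1.2]
gripper_width: 0.289
gripper_force: 29.9
```

Emit:
apply_moves:
  targets:
    - {"dx": 2.5,"dy": -1,"dz": 0,"twist": 0}
    - {"dx": 4.8,"dy": -1.9,"dz": 0,"twist": 0}
    - {"dx": 4.8,"dy": -1.9,"dz": 0,"twist": 0}
    - {"dx": 4.8,"dy": -1.9,"dz": -2,"twist": 0}
    - {"dx": 4.8,"dy": -1.9,"dz": -4,"twist": 0}
    - {"dx": 4.8,"dy": -1.9,"dz": -4.5,"twist": 0}
    - {"dx": 4.8,"dy": -1.9,"dz": -4.5,"twist": 0}

```text
time: 8.65
position: [0.604, 0.2424, 0.1217]
eef_rot: [[0.931, -0.365, -0.002], [-0.365, -0.931, -0.0], [-0.002, 0.001, -1.0]]
ft_force: [0.5, -0.6, -1.6]
gripper_width: 0.288
gripper_force: 29.9
```

Emit:
apply_moves:
  targets:
    - {"dx": -0.45,"dy": 0.18,"dz": 0,"twist": 0}
    - {"dx": -0.75,"dy": 0.29,"dz": 0,"twist": 0}
    - {"dx": -0.9,"dy": 0.35,"dz": 0,"twist": 0}
    - {"dx": -1.05,"dy": 0.41,"dz": 0,"twist": 0}
    - {"dx": -1.2,"dy": 0.47,"dz": 0,"twist": 0}
    - {"dx": -1.2,"dy": 0.47,"dz": 0,"twist": 0}

```text
time: 9.25
position: [0.5948, 0.2462, 0.124]
eef_rot: [[0.931, -0.366, 0.006], [-0.366, -0.931, -0.001], [0.006, -0.002, -1.0]]
ft_force: [8.5, -2.8, -2.2]
gripper_width: 0.291
gripper_force: 30.0
```

Emit:
apply_moves:
  targets:
    - {"dx": -0.2,"dy": 0.08,"dz": 0,"twist": 0}
    - {"dx": -0.4,"dy": 0.16,"dz": 0,"twist": 0}
    - {"dx": -0.6,"dy": 0.24,"dz": 0,"twist": 0}
    - {"dx": -0.8,"dy": 0.32,"dz": 0,"twist": 0}
    - {"dx": -1,"dy": 0.39,"dz": 0,"twist": 0}
    - {"dx": -1,"dy": 0.39,"dz": 0,"twist": 0}

```text
time: 9.85
position: [0.5848, 0.2501, 0.1241]
eef_rot: [[0.931, -0.366, 0.007], [-0.366, -0.931, -0.001], [0.006, -0.002, -1.0]]
ft_force: [8.2, -3.1, -1.3]
gripper_width: 0.292
gripper_force: 30.0
```

```bash
python3 - <<'E'
from h import *
s=manip.observe();print(s['position'],s['ft_force'],s['moment'])
g=cams.grab_frame('side');np.savez('pics/side2.npz',**g)
cv2.imwrite('pics/s3.png',cv2.resize(g['color'][220:400,180:420,::-1],(800,600),interpolation=cv2.INTER_CUBIC))
E
```

```text
[0.58483569 0.25010664 0.12413512] [ 8.24685705 -3.08833001 -1.33676799] [-0.74157657 -1.75006226 -0.02239176]
```

View pics/s3.png

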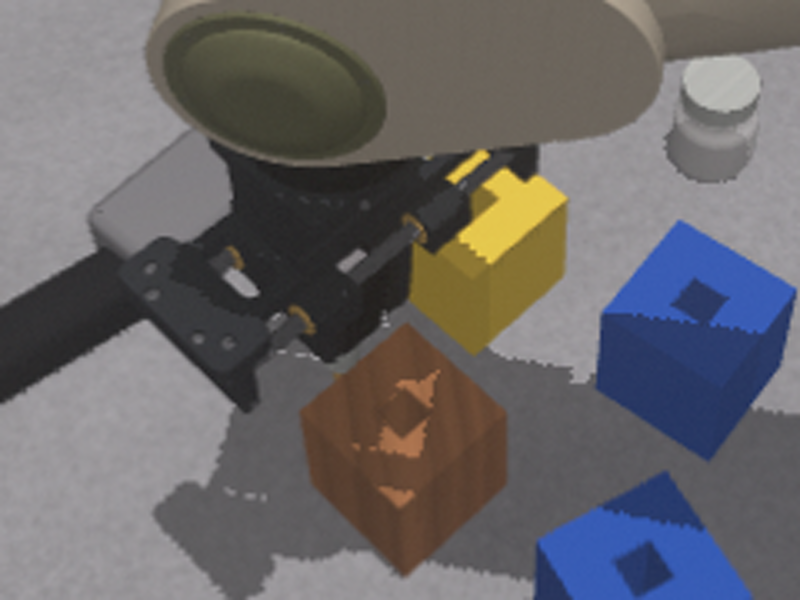

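The side picture shows the empty wooden holder at (405,440) and the probe behind it, hidden by the gripper. The constant 8.7 N over 10 mm of travel means the probe is turning in the pads. By geometry it is at about 12.7° and needs 7 mm more.

Emit:
apply_moves:
  targets:
    - {"dx": -0.2,"dy": 0.08,"dz": 0,"twist": 0}
    - {"dx": -0.4,"dy": 0.16,"dz": 0,"twist": 0}
    - {"dx": -0.65,"dy": 0.26,"dz": 0,"twist": 0}
    - {"dx": -0.65,"dy": 0.26,"dz": 0,"twist": 0}
    - {"dx": -0.65,"dy": 0.26,"dz": 0,"twist": 0}

```text
time: 10.4
position: [0.5782, 0.2527, 0.1239]
eef_rot: [[0.931, -0.366, 0.006], [-0.366, -0.931, -0.001], [0.006, -0.002, -1.0]]
ft_force: [7.4, -4.3, -3.1]
gripper_width: 0.291
gripper_force: 30.0
```

Emit:
apply_moves:
  targets:
    - {"dx": 1.0,"dy": -0.4,"dz": 0,"twist": 0}
    - {"dx": 2.5,"dy": -1,"dz": 0,"twist": 0}
    - {"dx": 2.5,"dy": -1,"dz": 4,"twist": 0}
    - {"dx": 2.5,"dy": -1,"dz": 8,"twist": 0}
    - {"dx": 2.5,"dy": -1,"dz": 11,"twist": 0}
    - {"dx": 0,"dy": -4,"dz": 12,"twist": 0.1}
    - {"dx": -2,"dy": -8,"dz": 12,"twist": 0.2}
    - {"dx": -4,"dy": -12,"dz": 12,"twist": 0.3}
    - {"dx": -6,"dy": -16,"dz": 12,"twist": 0.4}
    - {"dx": -8,"dy": -20,"dz": 12,"twist": 0.5}
    - {"dx": -8,"dy": -24,"dz": 12,"twist": 0.525}
    - {"dx": -8,"dy": -28,"dz": 12,"twist": 0.525}
    - {"dx": -8,"dy": -32,"dz": 12,"twist": 0.525}
    - {"dx": -8,"dy": -36,"dz": 12,"twist": 0.525}
    - {"dx": -8,"dy": -40,"dz": 12,"twist": 0.525}
    - {"dx": -8,"dy": -44,"dz": 12,"twist": 0.525}
    - {"dx": -8,"dy": -48,"dz": 11,"twist": 0.525}
    - {"dx": -8,"dy": -50.8,"dz": 10,"twist": 0.525}
    - {"dx": -8,"dy": -50.8,"dz": 10,"twist": 0.525}
    - {"dx": -8,"dy": -50.8,"dz": 10,"twist": 0.525}

```text
time: 12.4
position: [0.4963, -0.2546, 0.2228]
eef_rot: [[0.989, 0.149, -0.0], [0.149, -0.989, 0.001], [-0.0, -0.001, -1.0]]
ft_force: [-0.2, 0.5, -0.6]
gripper_width: 0.293
gripper_force: 30.0
```

```bash
python3 - <<'E'
from h import *
s=manip.observe();print(s['time'],s['position'],np.round(s['eef_rot'],3),s['ft_force'],s['gripper_force'])
g=cams.grab_frame('side');np.savez('pics/side3.npz',**g);f=cams.grab_frame('top');np.savez('pics/top3.npz',**f)
a=g['color'][20:245,300:600,::-1]
cv2.imwrite('pics/s4.png',cv2.resize(a,(800,600),interpolation=cv2.INTER_CUBIC))
E
```

```text
12.4 [ 0.49629051 -0.25460249  0.2227578 ] [[ 0.989  0.149 -0.   ]
 [ 0.149 -0.989  0.001]
 [-0.    -0.001 -1.   ]] [-0.1988808   0.54820169 -0.59665077] 29.99978448729962
```

View pics/s4.png

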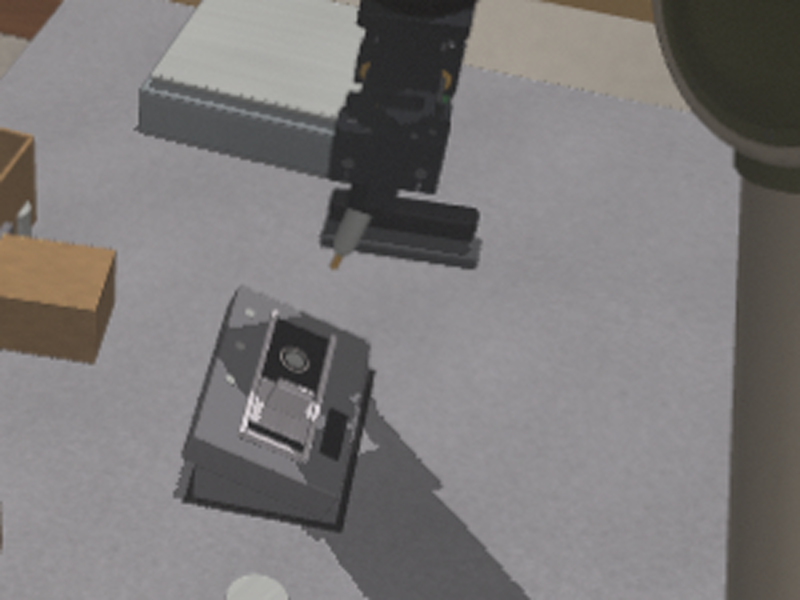

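The probe hangs tilted the right way. Brass pin tip is at crop (335,265), i.e. side pixel (425.6,119.5), and the barrel is at (350,235). I cast rays onto the probe's tilt plane, through the pads and square to the closing axis.

```bash
cat >> h.py <<'E'
def pen(g,s,box):
    R=np.array(s['eef_rot']);pad=np.array(s['position'])-.019*R[:,2]
    x0,x1,y0,y1=box;c=g['color'].astype(int);vv,uu=np.mgrid[0:480,0:640]
    b=(c[...,0]-c[...,2]>35)&(uu>x0)&(uu<x1)&(vv>y0)&(vv<y1)
    ys,xs=np.nonzero(b);q=(onplane(g,xs,ys,R[:,1],pad)-pad)@R   # tool frame: x, z along fingers
    r=np.hypot(q[:,0],q[:,2]);m=q.mean(0)
    print('brass px',b.sum(),'r range',r.min().round(4),r.max().round(4),'mean',m.round(4),'angle deg',np.degrees(np.arctan2(m[0],m[2])).round(2))
    return q
E
python3 - <<'E'
from h import *
s=manip.observe();g=load('side3')
q=pen(g,s,(418,434,108,124))
# barrel axis: depth points coming from between, in tool frame
vv,uu=np.mgrid[0:480,0:640];P=pts(g,uu.ravel(),vv.ravel());R=np.array(s['eef_rot']);pad=np.array(s['position'])-.019*R[:,2]
t=(P-pad)@R;m=(abs(t[:,1])<.02)&(t[:,2]>.035)&(t[:,2]<.1)&(abs(t[:,0])<.06)
t=t[m];print(len(t))
for a in np.arange(.035,.1,.01):
    k=(t[:,2]>=a)&(t[:,2]<a+.01)
    if k.any():print(round(a,3),k.sum(),t[k].mean(0).round(4),np.ptp(t[k,0]).round(4))
E
```

```text
brass px 11 r range 0.0838 0.0945 mean [0.0238 0.     0.0858] angle deg 15.49
161
0.035 41 [ 0.0159 -0.006   0.0403] 0.0165
0.045 37 [ 0.017  -0.005   0.0502] 0.0172
0.055 42 [ 0.0195 -0.0057  0.0597] 0.0173
0.065 22 [ 0.0205 -0.0053  0.069 ] 0.0138
0.075 11 [ 0.0234 -0.0017  0.0801] 0.0059
0.085 8 [0.0252 0.0004 0.0886] 0.0045
```

```bash
python3 - <<'E'
from h import *
s=manip.observe();g=load('side3')
vv,uu=np.mgrid[0:480,0:640];uu=uu.ravel();vv=vv.ravel();P=pts(g,uu,vv);R=np.array(s['eef_rot']);pad=np.array(s['position'])-.019*R[:,2]
t=(P-pad)@R;m=(abs(t[:,1])<.025)&(t[:,2]>.03)&(t[:,2]<.11)&(abs(t[:,0])<.06)
c=(onplane(g,uu[m],vv[m],R[:,1],pad)-pad)@R
for nm,lo,hi in(('barrel',.035,.068),('all',.035,.1)):
    d=c.copy();ang=np.radians(15)
    for _ in range(6):
        e=np.array([np.sin(ang),np.cos(ang)]);n=np.array([np.cos(ang),-np.sin(ang)])
        a=d[:,[0,2]]@e;w=d[:,[0,2]]@n;A=[];W=[]
        for k in np.arange(lo,hi,.005):
            j=(a>=k)&(a<k+.005)
            if j.sum()>3:A.append(a[j].mean());W.append((w[j].max()+w[j].min())/2)
        p=np.polyfit(A,W,1);ang+=np.arctan(p[0])
    print(nm,np.degrees(ang),'offset',p[1],np.round(W,4),'tip a',a.max())
d=c;k=np.argmax(d[:,2]);print('tip tool',c[k])
cv2.imwrite('pics/s5.png',cv2.resize(g['color'][75:129,385:457,::-1],(800,600),interpolation=cv2.INTER_CUBIC))
E
```

```text
barrel 25.018567893746376 offset -0.007468413157936282 [-0.0127 -0.0043 -0.0047 -0.0057 -0.0073 -0.0083 -0.0093] tip a 0.09418106044270126
all 17.163068693567105 offset -0.000776151507756963 [-0.0083  0.0017  0.0016  0.0013  0.0006  0.0003 -0.     -0.0007 -0.0009
 -0.0012 -0.0015 -0.0022] tip a 0.0953468303031943
tip tool [2.62415269e-02 1.17364295e-16 9.16860520e-02]
```

View pics/s5.png

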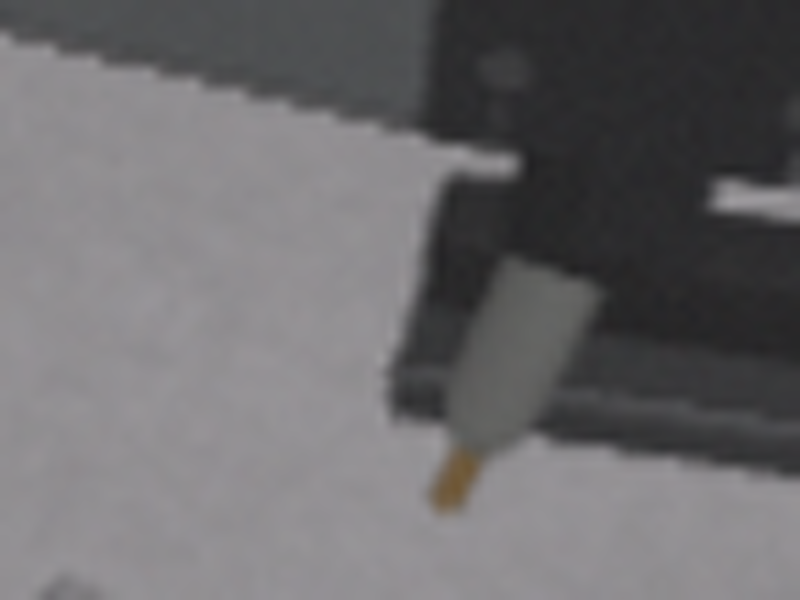

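The close crop shows barrel edges from (508,258) to (447,400) and from (605,290) to (545,430), with the pin tip at (447,507). I cast the centre line.

```bash
python3 - <<'E'
from h import *
s=manip.observe();g=load('side3');R=np.array(s['eef_rot']);pad=np.array(s['position'])-.019*R[:,2]
px=np.array([[556,274],[496,415],[447,507]])*.09+[384.5,74.5]
c=((onplane(g,*px.T,R[:,1],pad)-pad)@R)[:,[0,2]];print(c.round(4))
for i,j in((0,1),(0,2)): d=c[j]-c[i];print(np.degrees(np.arctan2(*d)),np.hypot(*d))
print('pad-tip',np.degrees(np.arctan2(*c[2])),np.hypot(*c[2]))
tip=pad+R@[c[2,0],0,c[2,1]];sp=np.array([.5407,-.247,.0547])
print('tip',tip,'rel spot',((tip-sp)@RF).round(4))
print('disc px again, tip to spot delta',sp-tip)
E
```

```text
[[0.013  0.0391]
 [0.019  0.0703]
 [0.0248 0.0917]]
10.949494590747111 0.03171160463048675
12.675195690260919 0.05391491305651574
pad-tip 15.121557881841646 0.09501868337828366
tip [ 0.52117231 -0.24996755  0.15061576] rel spot [ 0.0108 -0.      0.0973]
disc px again, tip to spot delta [ 0.01952769  0.00296755 -0.09591576]
```

Estimates run from 11° to 15.5°, so about 14°, under the wanted 18°. I return to the holder for about 4° more.

Emit:
apply_moves:
  targets:
    - {"dx": 0,"dy": 4,"dz": 1,"twist": 0}
    - {"dx": 0,"dy": 8,"dz": 1,"twist": 0}
    - {"dx": 0,"dy": 12,"dz": 1,"twist": 0}
    - {"dx": 0,"dy": 16,"dz": 1,"twist": 0}
    - {"dx": 1,"dy": 20,"dz": 1,"twist": 0}
    - {"dx": 2,"dy": 24,"dz": 1,"twist": 0}
    - {"dx": 3,"dy": 28,"dz": 1,"twist": -0.1}
    - {"dx": 5,"dy": 32,"dz": 1,"twist": -0.2}
    - {"dx": 7,"dy": 36,"dz": 1,"twist": -0.3}
    - {"dx": 8,"dy": 40,"dz": 1,"twist": -0.4}
    - {"dx": 9,"dy": 44,"dz": 0,"twist": -0.5}
    - {"dx": 9.7,"dy": 48,"dz": 0,"twist": -0.525}
    - {"dx": 9.7,"dy": 50.1,"dz": 0,"twist": -0.525}
    - {"dx": 9.7,"dy": 50.1,"dz": 0,"twist": -0.525}
    - {"dx": 9.7,"dy": 50.1,"dz": -4,"twist": -0.525}
    - {"dx": 9.7,"dy": 50.1,"dz": -8,"twist": -0.525}
    - {"dx": 9.7,"dy": 50.1,"dz": -10,"twist": -0.525}
    - {"dx": 9.7,"dy": 50.1,"dz": -10,"twist": -0.525}

```text
time: 14.3
position: [0.5918, 0.2458, 0.1203]
eef_rot: [[0.931, -0.365, -0.005], [-0.365, -0.931, -0.001], [-0.004, 0.003, -1.0]]
ft_force: [-0.2, 0.3, -1.3]
gripper_width: 0.294
gripper_force: 30.0
```

Emit:
apply_moves:
  targets:
    - {"dx": -0.3,"dy": 0.14,"dz": 0,"twist": 0}
    - {"dx": -0.6,"dy": 0.28,"dz": 0,"twist": 0}
    - {"dx": -0.8,"dy": 0.37,"dz": 0,"twist": 0}
    - {"dx": -1.0,"dy": 0.46,"dz": 0,"twist": 0}
    - {"dx": -1.1,"dy": 0.5,"dz": 0,"twist": 0}
    - {"dx": -1.1,"dy": 0.5,"dz": 0,"twist": 0}

```text
time: 14.9
position: [0.5823, 0.2515, 0.123]
eef_rot: [[0.931, -0.365, 0.0], [-0.365, -0.931, 0.0], [0.0, -0.0, -1.0]]
ft_force: [-0.2, -0.1, -1.3]
gripper_width: 0.295
gripper_force: 30.0
```

Emit:
apply_moves:
  targets:
    - {"dx": -0.2,"dy": 0.08,"dz": 0,"twist": 0}
    - {"dx": -0.4,"dy": 0.15,"dz": 0,"twist": 0}
    - {"dx": -0.4,"dy": 0.15,"dz": 0,"twist": 0}

```text
time: 15.2
position: [0.5791, 0.2526, 0.1229]
eef_rot: [[0.931, -0.366, 0.003], [-0.366, -0.931, -0.001], [0.003, -0.0, -1.0]]
ft_force: [4.3, -0.9, -2.9]
gripper_width: 0.295
gripper_force: 30.0
```

Emit:
apply_moves:
  targets:
    - {"dx": -0.2,"dy": 0.08,"dz": 0,"twist": 0}
    - {"dx": -0.4,"dy": 0.16,"dz": 0,"twist": 0}
    - {"dx": -0.6,"dy": 0.24,"dz": 0,"twist": 0}
    - {"dx": -0.6,"dy": 0.24,"dz": 0,"twist": 0}
    - {"dx": -0.6,"dy": 0.24,"dz": 0,"twist": 0}

```text
time: 15.7
position: [0.5742, 0.2545, 0.1233]
eef_rot: [[0.931, -0.366, 0.005], [-0.366, -0.931, -0.001], [0.005, -0.001, -1.0]]
ft_force: [8.7, -3.6, -4.4]
gripper_width: 0.294
gripper_force: 30.0
```

Emit:
apply_moves:
  targets:
    - {"dx": 1.0,"dy": -0.4,"dz": 0,"twist": 0}
    - {"dx": 2.5,"dy": -1,"dz": 0,"twist": 0}
    - {"dx": 2.5,"dy": -1,"dz": 4,"twist": 0}
    - {"dx": 2.5,"dy": -1,"dz": 8,"twist": 0}
    - {"dx": 2.5,"dy": -1,"dz": 11,"twist": 0}
    - {"dx": 0,"dy": -4,"dz": 12,"twist": 0.1}
    - {"dx": -2,"dy": -8,"dz": 12,"twist": 0.2}
    - {"dx": -4,"dy": -12,"dz": 12,"twist": 0.3}
    - {"dx": -6,"dy": -16,"dz": 12,"twist": 0.4}
    - {"dx": -7.6,"dy": -20,"dz": 12,"twist": 0.5}
    - {"dx": -7.6,"dy": -24,"dz": 12,"twist": 0.525}
    - {"dx": -7.6,"dy": -28,"dz": 12,"twist": 0.525}
    - {"dx": -7.6,"dy": -32,"dz": 12,"twist": 0.525}
    - {"dx": -7.6,"dy": -36,"dz": 12,"twist": 0.525}
    - {"dx": -7.6,"dy": -40,"dz": 12,"twist": 0.525}
    - {"dx": -7.6,"dy": -44,"dz": 12,"twist": 0.525}
    - {"dx": -7.6,"dy": -48,"dz": 9,"twist": 0.525}
    - {"dx": -7.6,"dy": -50.8,"dz": 6,"twist": 0.525}
    - {"dx": -7.6,"dy": -50.8,"dz": 6,"twist": 0.525}
    - {"dx": -7.6,"dy": -50.8,"dz": 6,"twist": 0.525}

```text
time: 17.7
position: [0.4963, -0.2527, 0.1825]
eef_rot: [[0.989, 0.149, -0.001], [0.149, -0.989, 0.001], [-0.001, -0.001, -1.0]]
ft_force: [1.0, -0.3, -0.6]
gripper_width: 0.291
gripper_force: 30.0
```

```bash
python3 - <<'E'
from h import *
s=manip.observe();print(s['time'],s['position'],s['ft_force'],s['gripper_force'])
g=cams.grab_frame('side');np.savez('pics/side4.npz',**g);f=cams.grab_frame('top');np.savez('pics/top4.npz',**f)
R=np.array(s['eef_rot']);pad=np.array(s['position'])-.019*R[:,2]
a=np.radians(17.5);t=pad+R@[.095*np.sin(a),0,.095*np.cos(a)]
E=g['extrinsics'];c=E[:3,:3].T@(t-E[:3,3]);r=c[:2]/c[2];r*=1+g['k1']*(r@r);u=r*g['K'][0,0]+g['K'][:2,2];print('exp tip px',u)
x,y=int(u[0])-40,int(u[1])-40;print('crop',x,y)
cv2.imwrite('pics/s6.png',cv2.resize(g['color'][y:y+75,x:x+100,::-1],(800,600),interpolation=cv2.INTER_CUBIC))
E
```

```text
17.7 [ 0.49626637 -0.25270059  0.18254153] [ 0.99557949 -0.3086433  -0.63134001] 29.999669836834073
exp tip px [420.41381228 135.67800782]
crop 380 95
```

View pics/s6.png

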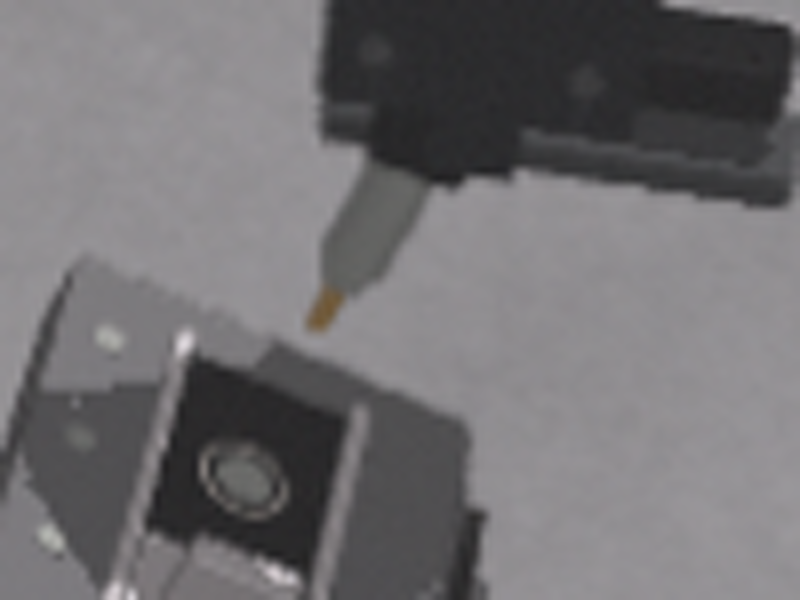

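Crop shows pin tip at (317,327), so side pixel about (419.2,135.5), and disc centre at (245,480), so (410.2,154.6). Barrel edges run from (360,160) to (322,255) and from (428,190) to (380,285).

```bash
python3 - <<'E'
from h import *
s=manip.observe();g=load('side4');R=np.array(s['eef_rot']);pad=np.array(s['position'])-.019*R[:,2]
px=np.array([[394,175],[351,270],[317,327]])/8+[379.5,94.5]
c=((onplane(g,*px.T,R[:,1],pad)-pad)@R)[:,[0,2]];print(c.round(4))
for i,j in((0,1),(0,2)): d=c[j]-c[i];print(np.degrees(np.arctan2(*d)))
print('pad-tip',np.degrees(np.arctan2(*c[2])),np.hypot(*c[2]))
tip=pad+R@[c[2,0],0,c[2,1]]
d=onplane(g,410.2-.1,154.5,RF[:,2],SPOT+RF[:,2]*.001)[0];print('disc',d)
sp=np.array([.5407,-.247,.0552]);print('tip',tip,'rel disc',((tip-d)@RF).round(4),((tip-sp)@RF).round(4),'n',RF[:,2],'x',RF[:,0],'world sp-tip',sp-tip)
E
```

```text
[[0.0176 0.0406]
 [0.0242 0.0717]
 [0.0303 0.0915]]
11.868604683568964
13.957897246294825
pad-tip 18.320758761789044 0.09637525257167089
disc [ 0.53982266 -0.24793497  0.05442911]
tip [ 0.52699845 -0.2475454   0.11150567] rel disc [0.0056 0.0023 0.0582] [0.0044 0.0015 0.0578] n [-0.30539275 -0.04618631  0.95110572] x [0.94041185 0.14222392 0.30886552] world sp-tip [ 0.01370155  0.0005454  -0.05630567]
```

Emit:
apply_moves:
  targets:
    - {"dx": 0,"dy": -0.1,"dz": -1,"twist": 0}
    - {"dx": 0.3,"dy": 0,"dz": -2.2,"twist": 0}
    - {"dx": 0.6,"dy": 0,"dz": -3.4,"twist": 0}
    - {"dx": 0.95,"dy": 0,"dz": -4.5,"twist": 0}
    - {"dx": 0.95,"dy": 0,"dz": -4.5,"twist": 0}
    - {"dx": 0.95,"dy": 0,"dz": -4.5,"twist": 0}

```text
time: 18.4
position: [0.506, -0.2526, 0.1375]
eef_rot: [[0.989, 0.15, -0.0], [0.15, -0.989, 0.0], [-0.0, -0.0, -1.0]]
ft_force: [0.9, -0.8, -1.2]
gripper_width: 0.295
gripper_force: 30.0
```

```bash
python3 - <<'E'
from h import *
s=manip.observe();print(s['time'],s['position'],s['ft_force'],s['gripper_force'])
g=cams.grab_frame('side');np.savez('pics/side5.npz',**g)
cv2.imwrite('pics/s7.png',cv2.resize(g['color'][115:175,375:455,::-1],(800,600),interpolation=cv2.INTER_CUBIC))
E
```

```text
18.4 [ 0.50596549 -0.25261413  0.13749357] [ 0.91764124 -0.82232654 -1.17765732] 29.9996529892087
```

View pics/s7.png

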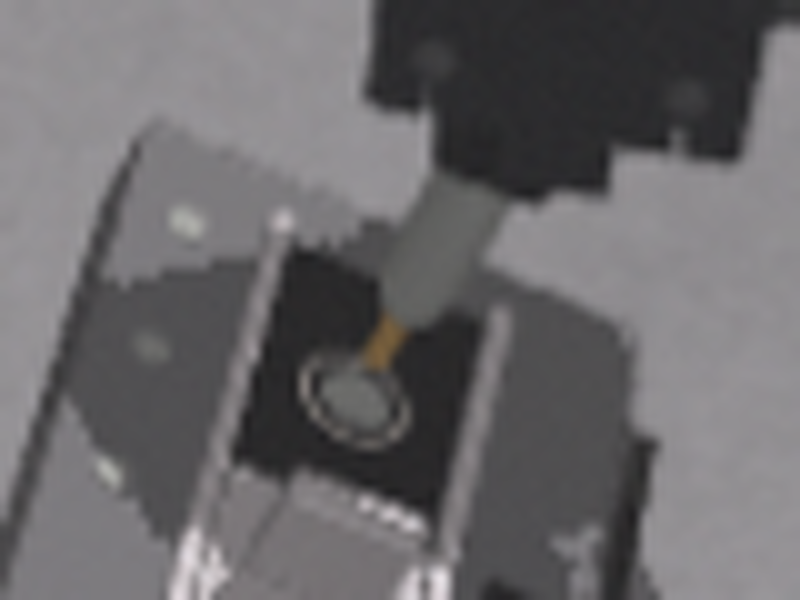

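The tip is at crop (375,362), the disc centre at (355,397), and the pin is just above the disc.

```bash
python3 - <<'E'
from h import *
g=load('side5');px=np.array([[374,364],[355,397]])/10+[374.5,114.5]
d=onplane(g,*px[1],RF[:,2],SPOT+RF[:,2]*.001)[0]
for z in(.0645,.0665,.0685):
    t=onz(g,*px[0],z)[0];print(z,((t-d)@RF).round(4))
s=manip.observe();R=np.array(s['eef_rot']);pad=np.array(s['position'])-.019*R[:,2]
t=onplane(g,*px[0],R[:,1],pad)[0];print(t,((t-d)@RF).round(4));q=(t-pad)@R;print(np.degrees(np.arctan2(q[0],q[2])),np.hypot(q[0],q[2]))
E
```

```text
0.0645 [ 0.0003 -0.      0.0104]
0.0665 [0.0008 0.0022 0.0123]
0.0685 [0.0012 0.0045 0.0143]
[ 0.53715363 -0.24804933  0.06543973] [0.0005 0.001  0.0113]
18.974053899424007 0.09674627477160008
```

Laterally within 1 mm, 11 mm to go. I descend along the face normal.

Emit:
apply_moves:
  targets:
    - {"dx": 0.12,"dy": 0,"dz": -0.4,"twist": 0}
    - {"dx": 0.24,"dy": 0,"dz": -0.7,"twist": 0}
    - {"dx": 0.3,"dy": 0,"dz": -0.95,"twist": 0}
    - {"dx": 0.3,"dy": 0,"dz": -0.95,"twist": 0}
    - {"dx": 0.3,"dy": 0,"dz": -0.95,"twist": 0}

```text
time: 18.95
position: [0.5089, -0.2527, 0.1282]
eef_rot: [[0.989, 0.15, -0.0], [0.15, -0.989, 0.0], [0.0, -0.0, -1.0]]
ft_force: [-0.7, -0.3, -1.9]
gripper_width: 0.297
gripper_force: 30.0
```

Emit:
apply_moves:
  targets:
    - {"dx": 0.03,"dy": 0,"dz": -0.1,"twist": 0}
    - {"dx": 0.06,"dy": 0,"dz": -0.2,"twist": 0}
    - {"dx": 0.06,"dy": 0,"dz": -0.2,"twist": 0}
    - {"dx": 0.06,"dy": 0,"dz": -0.2,"twist": 0}

```text
time: 19.35
position: [0.5095, -0.2527, 0.1263]
eef_rot: [[0.989, 0.15, 0.0], [0.15, -0.989, -0.0], [0.0, 0.0, -1.0]]
ft_force: [-0.2, 0.9, -0.2]
gripper_width: 0.293
gripper_force: 30.0
```

Emit:
apply_moves:
  targets:
    - {"dx": 0.03,"dy": 0,"dz": -0.1,"twist": 0}
    - {"dx": 0.06,"dy": 0,"dz": -0.2,"twist": 0}
    - {"dx": 0.06,"dy": 0,"dz": -0.2,"twist": 0}
    - {"dx": 0.06,"dy": 0,"dz": -0.2,"twist": 0}

```text
time: 19.75
position: [0.5101, -0.2526, 0.1242]
eef_rot: [[0.989, 0.15, 0.0], [0.15, -0.989, 0.0], [0.0, -0.0, -1.0]]
ft_force: [-1.1, -0.0, -0.8]
gripper_width: 0.292
gripper_force: 30.0
```

Emit:
apply_moves:
  targets:
    - {"dx": 0.03,"dy": 0,"dz": -0.1,"twist": 0}
    - {"dx": 0.03,"dy": 0,"dz": -0.1,"twist": 0}
    - {"dx": 0.03,"dy": 0,"dz": -0.1,"twist": 0}

```text
time: 20.05
position: [0.5104, -0.2527, 0.1232]
eef_rot: [[0.989, 0.15, -0.0], [0.15, -0.989, 0.0], [-0.0, -0.0, -1.0]]
ft_force: [-0.6, 1.4, 1.5]
gripper_width: 0.292
gripper_force: 30.0
```

```bash
python3 - <<'E'
from h import *
F=[];
for i in range(6):
    g=cams.grab_frame('side');s=manip.observe();F.append(s['ft_force'])
F=np.array(F);print(F.mean(0),F.std(0),s['position'],s['time'],'normal',(F.mean(0)+[0,0,1.2])@RF)
np.savez('pics/side6.npz',**g);cv2.imwrite('pics/s8.png',cv2.resize(g['color'][115:175,375:455,::-1],(800,600),interpolation=cv2.INTER_CUBIC))
E
```

```text
[-0.58134994  0.86024811  1.26761539] [0.38789401 0.6409141  0.3853108 ] [ 0.51038635 -0.25263536  0.12323223] 20.35 normal [0.3378008  0.93750817 2.48477148]
```

View pics/s8.png

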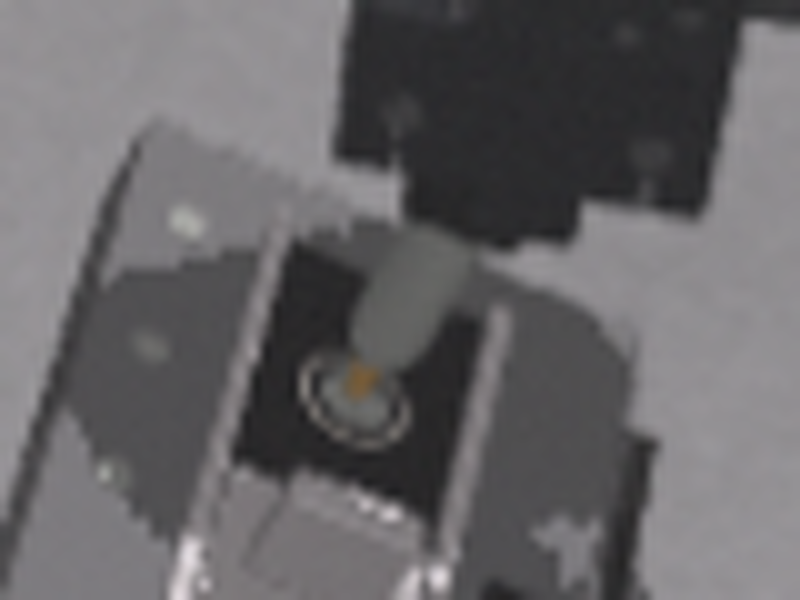

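The tip sits on the disc at (360,396) against the centre at (355,397). Push-in is about 3.5–5 mm by travel and force, so I go 1 mm deeper to centre the window.

Emit:
apply_moves:
  targets:
    - {"dx": 0.03,"dy": 0,"dz": -0.1,"twist": 0}
    - {"dx": 0.03,"dy": 0,"dz": -0.1,"twist": 0}
    - {"dx": 0.03,"dy": 0,"dz": -0.1,"twist": 0}
    - {"dx": 0.03,"dy": 0,"dz": -0.1,"twist": 0}

```text
time: 20.75
position: [0.5107, -0.2527, 0.1222]
eef_rot: [[0.989, 0.15, -0.0], [0.15, -0.989, 0.0], [-0.0, -0.0, -1.0]]
ft_force: [-0.4, 1.1, 1.8]
gripper_width: 0.289
gripper_force: 30.0
```

```bash
python3 - <<'E'
from h import *
F=[]
for i in range(12):
    g=cams.grab_frame('side');s=manip.observe();F.append(s['ft_force'])
F=np.array(F);print(F.mean(0),F.std(0),s['position'],s['time'],s['gripper_force'],'normal',((F.mean(0)+[0,0,1.2])@RF)[2])
E
```

```text
[-0.63707942  0.84654754  1.23665957] [0.36870283 0.70805914 0.47089947] [ 0.51069005 -0.25266901  0.12223772] 21.35 30.000322717241943 normal 2.4729813837575443
```

```bash
python3 -c "
from workcell import manip
print(manip.hand_in())"
```

```text
the job is handed in; nothing more can be done
None
```

The shutter is snapped home and the job is handed in with the probe held on the disc, pressing about 2.5 N (roughly half way in); the tip is about 1 mm off centre and my tilt readings ran from 12° to 19° against the face's 18°; no verdict came back.

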